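Hold the bolt head behind the bracket while the nut driver runs

TASK

The slow electric nut driver on the jig is turning the nut, but the bolt just turns with it because nobody is holding its head. Slide the magnifier carriage along its rails, by its post, all the way to the end stop so that it clears the gap, then reach down into the gap behind the bracket, take the hex bolt head between the fingers and grip it firmly enough that it stops turning. Finish while still gripping it like that with the carriage still at its stop, and leave the loose things lying about the jig and the bench where they are.

Things in the scene. Friction and masses are not known exactly. Their poses are not given: they have to be found in the camera images.
- jig: Fixed aluminium and steel bolting jig. Origin on the bench under the middle of the gap, level with the bolt. x runs across the gap away from the bracket (roughly away from the robot), y along the rails to the end stop, z up. Base plate x -170 to 45, y -60 to 215 mm, 12 mm thick. A black nut driver, 42 mm across, top 76 mm above the bench, lies along -x in front of the bracket.
- gap (a point): Middle of the gap's open top beside the bolt: jig (0, 0), 90 mm above the bench. Gap 44 mm wide: bracket (8 mm steel plate, top at 90 mm) has its back face at jig x = -22 mm; the rear rail (10 mm wide, 78 to 90 mm high, on end posts) has its inner face at x = +22. Free along y from -48 to +203 mm; floor 12 mm above the bench.
- bolt_head: Steel hex head in the gap, 18 mm across flats, 20.8 over corners, 14 mm long. Origin at its centre: jig (-7, 0) mm, 55 mm above the bench. Own x = bolt axis = jig x, it turns about it. Spans jig x -14 to 0; a 10 mm shank leaves 8 mm free to the bracket (2 mm washer there). Grip from above, fingers closing along jig y, at its centre's height; closing fingers turn it until two flats lie on them.
- bolt (a joint): Angle of the bolt, rad, about jig +x (0: two flats face jig +y and -y; repeats every pi/3). Starts anywhere and grows by itself at about 0.3 rad/s while nobody holds the head: the driver turns it with about 0.05 N m through a slipping clutch. A grip of 25 to 40 N holds it still.
- carriage (a joint): Position of the magnifier carriage along jig +y, m: 0 = lens over the bolt head, blocking the gap; 0.140 = against the end stop, gap clear. Starts between 0 and 0.04. Drags with about 2 N and stays where it is left.
- carriage_post (a point): Centre of the top of the carriage's square grip post, 14 x 14 mm, sides along jig x and y, standing 42 mm above the plate (top 142, plate top 100 mm above the bench). Carriage: black frame plate 8 mm thick, 70 mm across the rails, square glass lens; it reaches from 70 mm before to 10 mm beyond the post along y. When home: post at jig y 178 mm, plate's near edge at 108 mm.
- dish: Bystander: small open glass dish, 60 mm across, 16 mm high, standing on the jig's base plate; origin at centre of its underside. To be left alone.
- parts_tray: Bystander: low black divided tray, 120 x 170 x 20 mm, on the bench beyond the jig; origin centre of underside. To be left alone.
- screwdriver: Bystander: screwdriver 150 mm long lying on the bench; to be left alone.
- oiler: Bystander: small amber jar 32 mm across, 60 mm high; origin centre of underside. To be left alone.
- dust_brush: Bystander: brush 160 mm long lying on the bench; to be left alone.
- lens_ring: Bystander: aluminium ring 52 mm across, 12 mm high, on the bench; to be left alone.
- spare_nut: Bystander: loose steel hex nut 17 mm across flats, 10 mm high, on the bench; to be left alone.

How it is judged (in metres and radians):
On the way:
1. the carriage is slid home against its end stop (value of joint carriage above 0.134 m), for 0.2 s.
At the end, for the whole second after the job is handed in: The carriage is at its end stop (beyond 134 of 140 mm), the bolt head is between the fingers (TCP within 18 mm of its centre, contact force over 3 N), and the bolt does not turn (under 0.03 rad/s, against 0.3 when free) through the last second, the robot still holding it (value of joint carriage above 0.134 m and distance between the grasp point and bolt_head below 0.018 m and contact force between the fingers and bolt_head above 3 N and velocity of joint bolt between -0.03 and 0.03 rad/s); the arm keeps its last pose, push and grip.
It fails at once if a loose thing is shifted by more than 20 mm from where it lay (distance of any of dish, parts_tray, screwdriver, oiler, dust_brush, lens_ring, spare_nut from where it was at the start of the episode above 0.02 m).
It also fails if it takes over 48 s, if anything falls off the work surface, if the arm or the gripper's body presses on something with over 40 N, if the wrist force passes 120 N, or if a joint passes its speed limit or range.

ROBOT

A 6-joint arm with a two-finger parallel gripper is mounted at the origin on the work surface. World frame = base frame: x ahead of the robot, y to its left, z up, the work surface at z = 0. Lengths are in m, angles in degrees, forces in N, time in s.
With the tool pointing down it reaches from about 0.425 to 0.925 m from the base axis. Payload 12.5 kg.
Tool frame: the origin (TCP) lies between the finger pads, 19 mm behind the fingertips; this is the grasp point; z points along the fingers, y is the line along which they close (so a half turn about z gives the same grasp; the last joint's range is limited). The gripper opens to 85 mm and grips with 20 to 120 N. Pads are 22 mm wide; open, the fingers measure 114 mm over their backs; the gripper's body (76 mm by 85 mm) begins 54 mm behind the grasp point. The pads swing forward as they close: fully open they stand 13 mm farther back than shut.
Start: joints at [-73.717, 28.126, 89.318, -0, 62.55, -6.05], TCP at [0.238, -0.578, 0.25] pointing down, gripper open.
Joint ranges: [-177.58, 177.58], [-47.91, 125.51], [2.72, 160], [-65.01, 245.01], [3.68, 167.84], [-153.87, 153.87]. Speed limits (degrees/s): [127.2, 127.2, 159.86, 180, 180, 180].

INTERFACE

Orientations are given as [roll, pitch, yaw] about the fixed x, y, z axes, in that order (R = Rz(yaw) Ry(pitch) Rx(roll)).
In Python, from rig import env gives the robot as it stands.
- The arm moves only by the tool shift_gripper, called after "Emit:" as name(argument=value, ...) on one line, values as JSON. Schema: {"type":"object","properties":{"plan":{"type":"array","items":{"type":"array","items":{"type":"number"},"minItems":6,"maxItems":6},"minItems":1,"maxItems":10},"jaw":{"type":"number"},"clamp_n":{"type":"number"},"only":{"type":"string"},"quiet":{"type":"boolean"},"lines":{"type":"string"}},"required":["plan"],"additionalProperties":false}. plan is a list of rows, 1 to 10 of them, each of 6 numbers: dx, dy, dz in units of 100 mm, then a rotation vector rx, ry, rz in degrees; each row is the pose to reach, as a shift and turn from the pose commanded when the call began, along the tool's axes at that moment; what a row does not reach only later rows make up. A row lasts 1/8 s, in which the tool goes at most 0.0625 m and 10.7 degrees, less where a joint would pass 70% of its speed; a pose out of reach is approached as far as the arm can. jaw is the finger opening in m, set as the call begins (left out keeps the last). The fingers move at their own pace and stop on an object; clamp_n is the grip in N (left out, the last holds). Time passes only in rows, so rows that do not move let the fingers close. The tool returns the time, the measured TCP pose, the force, the opening and the grip force at its end. only (a regular expression) keeps the lines of the reply that match it, lines (a string "A,B") keeps lines A to B, and quiet returns only ok. Input that does not fit is refused with a message, and nothing moves.
- env.read_state(): the state, without advancing time (a new reading comes with each control period).
- env.snapshot(name): name is "scene" or "top" or "wrist"; returns a dict with "pixels" (384x512x3 uint8, red, green, blue), "K" (3x3 intrinsics, pixels), "R" (3x3) and "t" (3): a world point X has camera coordinates R X + t. Camera axes: x right, y down, z forward; pixel columns grow to the right and rows downward; lengths in m; the calibration is good to about 2 mm. The wrist camera is an equidistant fisheye: a pixel r from the principal point sees the ray r / f radians off the axis. A picture is of the moment at which its call begins. There is no depth.
- env.close_job(): hands the job in; it is judged then, once.
The state is a dict: "t": time; "joint_pos": joint angles; "joint_vel": joint speeds; "joint_torque": joint torques, N m; "eef_pos": TCP position; "orientation": TCP orientation; "ft_force": force on the tool from outside, world axes, zero at the start; "ft_torque": the same for the moment, N m; "width": finger opening in m; "grasp_force": force on a finger pad.
Only numpy, scipy, OpenCV 4.12 (cv2) and the standard library are available. Lean on these libraries where they do the work, as an engineer would, in place of code of your own. Each camera call takes 0.05 s, during which the arm holds its last target. There are 200 camera calls.

## Working session

There is one attempt and no reset: what is moved stays moved. The work goes in short steps, Python scripts to look and compute and a tool call to move; the robot and the scene stay as the last step left them, time stands still between calls to the robot, and variables do not carry over. Pictures are saved under pics/ and viewed, at most 10 in all, crops included, and the job is handed in when it is done.

```bash
ls; mkdir -p pics
```

Run:
```python
from rig import env
import cv2,pickle
for n in("scene","top"):
    s=env.snapshot(n);pickle.dump(s,open(n+'.pkl','wb'))
    cv2.imwrite(f'pics/{n}0.png',cv2.resize(s["pixels"][:,:,::-1],(800,600),interpolation=cv2.INTER_CUBIC))
    print(s["K"],s["R"],s["t"])
print(env.read_state())
```

```text
pics
rig.py
[[383.03394398   0.         266.06416058]
 [  0.         383.03394398 197.83200496]
 [  0.           0.           1.        ]] [[-0.83957241  0.54309886  0.01271984]
 [ 0.27880595  0.45086332 -0.84793249]
 [-0.46624608 -0.70835436 -0.5299516 ]] [ 0.45247639 -0.0590815   1.45215392]
[[347.81500661   0.         255.75683179]
 [  0.         347.81500661 192.3780544 ]
 [  0.           0.           1.        ]] [[ 0.00267842 -0.9999362   0.01097377]
 [-0.99325418 -0.00393236 -0.11589076]
 [ 0.11592652 -0.01058934 -0.99320134]] [0.02034744 0.570182   0.92387055]
{'t': 0.1, 'joint_pos': array([-7.37166116e+01,  2.81614828e+01,  8.93470673e+01, -2.69434556e-03,
        6.25512292e+01, -6.05282387e+00]), 'joint_vel': array([ 0.03834513, -0.13052646, -0.12985288, -0.06719469, -0.13214429,
        0.05107807]), 'joint_torque': array([ 2.42672009e-03, -6.19447374e+01, -2.62026447e+01, -6.93271659e-05,
        2.92570832e-03,  1.16691297e-05]), 'eef_pos': array([ 0.23745922, -0.57792613,  0.24947501]), 'orientation': array([-1.79940302e+02, -3.92704167e-03,  2.23374535e+01]), 'ft_force': array([ 0.66218837, -0.11905202, -0.09828691]), 'ft_torque': array([0.03307629, 0.07564717, 0.02809862]), 'grasp_force': 0.0, 'width': 0.0852863781260368}
```

View pics/top0.png

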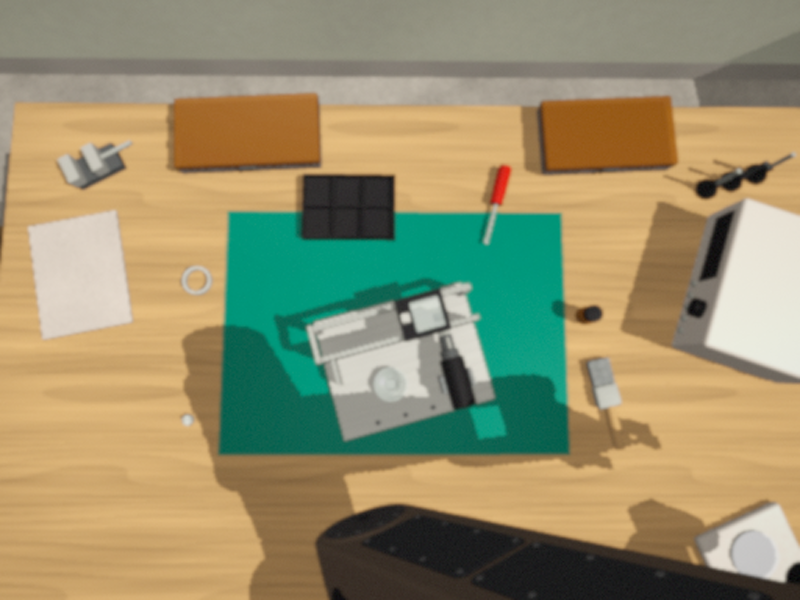

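View pics/scene0.png

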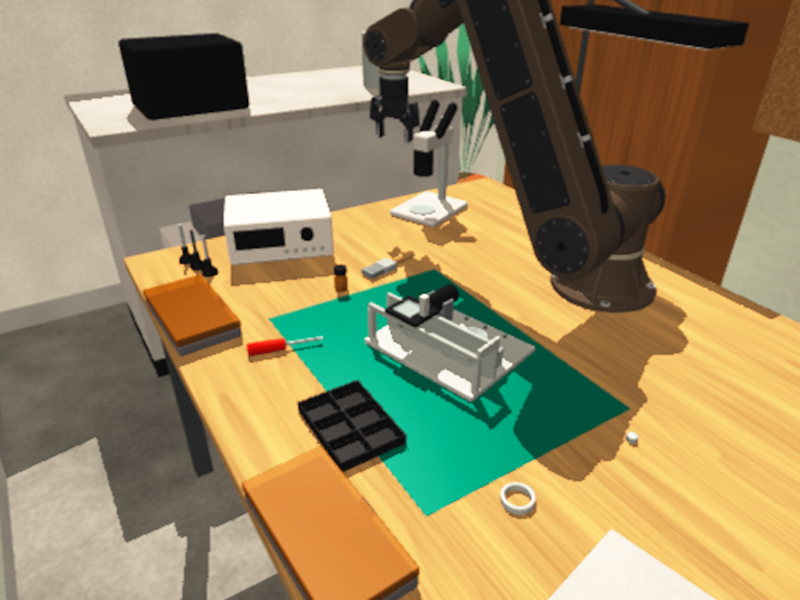

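The top view shows the jig around (400,360): its rails run left and slightly down, the carriage is at about (425,315), and the dish is at (387,383). The scene view shows the post at about (424,303). I'll enlarge crops of both.

Run:
```python
import cv2,pickle
for n,(x,y,w,h) in dict(top=(190,175,133,110),scene=(225,175,130,90)).items():
    p=pickle.load(open(n+'.pkl','rb'))["pixels"][y:y+h,x:x+w,::-1]
    cv2.imwrite(f'pics/{n}1.png',cv2.resize(p,None,fx=5.4 if n=='top' else 6,fy=5.4 if n=='top' else 6,interpolation=cv2.INTER_CUBIC))
```

```text
(no output)
```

View pics/top1.png

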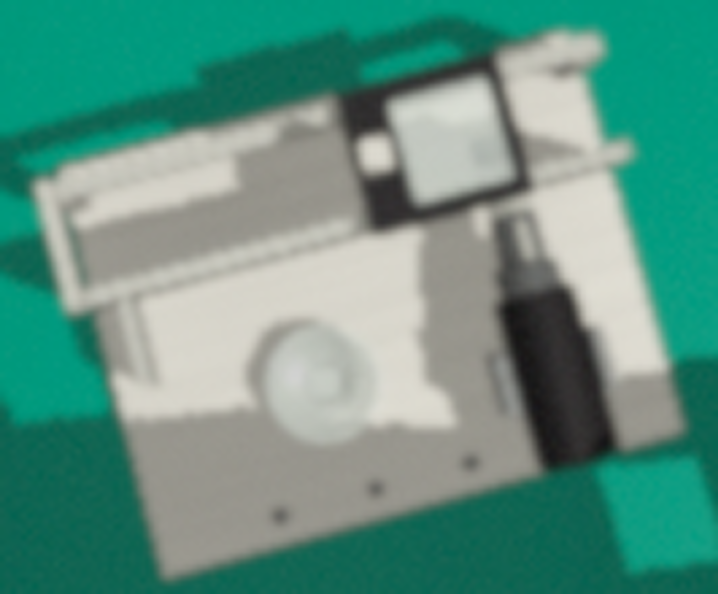

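View pics/scene1.png

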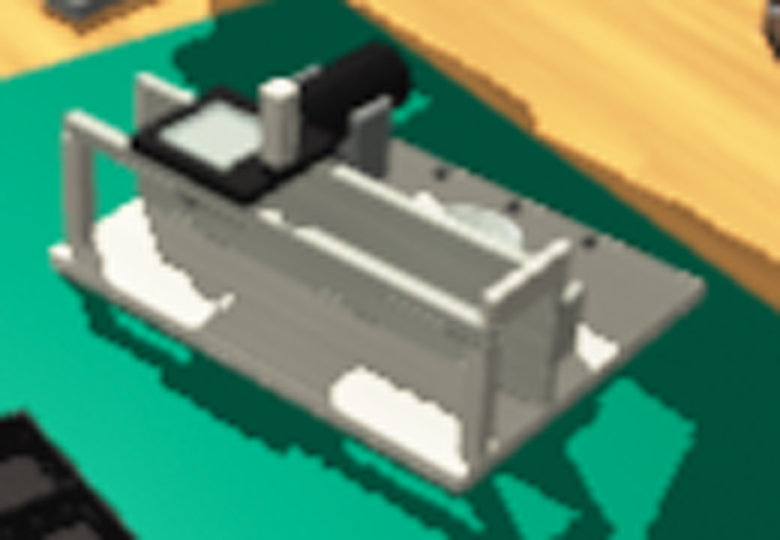

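Create fit.py:
```python
import numpy as np,pickle
from scipy.optimize import least_squares
S={n:pickle.load(open(n+'.pkl','rb')) for n in("top","scene")}
off=dict(top=(190,175,5.4),scene=(225,175,6))
# cam, x,y,z mm, flag carriage, u,v
F=[("top",-170,215,12,0,165,578),("top",-170,-60,12,0,687,430),
("top",35,48,100,1,343,93),("top",-35,48,100,1,372,228),("top",-35,-32,100,1,527,188),("top",35,-32,100,1,495,57),
("scene",45,215,12,0,462,487),("scene",-170,215,12,0,705,287),("scene",45,-60,12,0,55,255),
("scene",0,38,142,1,280,88),("scene",35,48,100,1,245,198),("scene",35,-32,100,1,138,140)]
def res(p):
    x,y,a,c=p;o=[]
    for n,X,Y,Z,k,u,v in F:
        Y=Y+k*c*1000;s=S[n];ox,oy,sc=off[n]
        W=np.array([x+(X*np.cos(a)-Y*np.sin(a))/1e3,y+(X*np.sin(a)+Y*np.cos(a))/1e3,Z/1e3])
        q=s["K"]@(s["R"]@W+s["t"]);q=q[:2]/q[2]
        o+=[q[0]-((u+.5)/sc-.5+ox),q[1]-((v+.5)/sc-.5+oy)]
    return o
r=least_squares(res,[.6,0,.2,.02],loss='soft_l1')
print(r.x,np.degrees(r.x[2]));print(np.round(np.array(res(r.x)).reshape(-1,2),1))
x,y,a,c=r.x;R=np.array([[np.cos(a),-np.sin(a)],[np.sin(a),np.cos(a)]])
for n,p in dict(post=(0,38+c*1e3),posthome=(0,178),head=(-7,0)).items():print(n,R@np.array(p)/1e3+[x,y])
```

```bash
python3 fit.py
```

```text
[ 0.54896299 -0.04275502  0.26955363  0.0225217 ] 15.44428548694276
[[-0.3 -0.3]
 [-0.4  0.1]
 [-1.9 -0.1]
 [-0.   1.4]
 [ 1.6  0.5]
 [ 0.  -1.5]
 [-0.  -0.9]
 [ 0.7 -0.5]
 [-0.9 -0.4]
 [ 0.1  0.4]
 [ 0.3  0.2]
 [-1.6 -0.1]]
post [0.53284599 0.01558122]
posthome [0.50156137 0.12881737]
head [ 0.54221576 -0.04461913]
```
Residuals on carriage in top view: asymmetrical, looks like rotation ((-1.9,-.1),(0,1.4),(1.6,.5),(0,-1.5)) = plate measured larger? At (343,93) pred u less by 1.9; (527,188) pred u more by 1.6. i.e. predicted larger than measured?? Up-left: measured (343,93)—pred -1.9 px (=10 crop px) left. Hmm, scale of the frame: "70 mm across the rails" 80 along y. Measured frame: along: from (343,93) to (495,57) = 156 crop px =29 px; at depth ~0.9 → 29*0.9... cam height: t z: camera height approx .924+... depth ~0.98-0.1=0.88; 29*.88/347=73mm. Across: (343,93)-(372,228) 138=25.6px=65mm. Hmm 70 expect. Perhaps blur. Or camera depth... plates corners matched OK. Scene (35,-32) resid -1.6 too. So frame perhaps shorter than 80 at the far end: "reaches from 70 before to 10 beyond". Hmm, maybe blur makes it less. Or rotated: yaw: frame angle in crop atan(36/152)=13.3°, plate: (148/522)=15.8°. Perspective tilt little. Hmm. Drop carriage y-extents... Errors up to ~4mm. A verify with wrist cam is sensible. Move to above the post, look with wrist camera.

Create go.py:
```python
import sys,numpy as np
from rig import env
from scipy.spatial.transform import Rotation as Ro
def delta(pos,yaw):
    s=env.read_state();A=Ro.from_euler('xyz',s["orientation"],degrees=True);B=Ro.from_euler('xyz',[180,0,yaw],degrees=True)
    print(np.round(A.inv().apply(np.array(pos)-s["eef_pos"]),4),np.round((A.inv()*B).as_rotvec(degrees=True),2),s["t"])
if __name__=="__main__":
    a=[float(v) for v in sys.argv[1:]];delta(a[:3],a[3])
```

```bash
python3 go.py .533 .016 .25 15.4
```

```text
[ 0.4991 -0.437  -0.    ] [-0.06 -0.    6.94] 0.1
```

Careful with the scale: shifts go in units of 100 mm. That gives: 0.45 m is 4.5, 0.405 m is 4.05.

Emit:
shift_gripper(plan=[[0.4, -0.35, 0, 0, 0, 0.6], [0.9, -0.8, 0, 0, 0, 1.2], [1.35, -1.2, 0, 0, 0, 2], [1.8, -1.6, 0, 0, 0, 3], [2.25, -2, 0, 0, 0, 4], [2.7, -2.4, 0, 0, 0, 5], [3.15, -2.8, 0, 0, 0, 6], [3.6, -3.2, 0, 0, 0, 6.9], [4.05, -3.55, 0, 0, 0, 6.9], [4.5, -3.94, 0, 0, 0, 6.9]])

```text
t: 1.35
eef_pos: [0.5047, -0.0409, 0.2499]
orientation: [180.0, 0.0, 15.4]
ft_force: [1.5, -1.0, 0.4]
width: 0.0854
grasp_force: 0.0
```

```bash
python3 go.py .533 .016 .25 15.4
```

```text
[ 0.0424 -0.0473 -0.0001] [0.01 0.   0.03] 1.35
```

Emit:
shift_gripper(plan=[[0.35, -0.3, 0, 0, 0, 0], [0.49, -0.43, 0, 0, 0, 0], [0.49, -0.43, 0, 0, 0, 0], [0.49, -0.43, 0, 0, 0, 0]])

```text
t: 1.85
eef_pos: [0.5393, 0.0108, 0.2499]
orientation: [180.0, 0.0, 15.4]
ft_force: [-0.5, -0.2, 0.9]
width: 0.0857
grasp_force: 0.0
```

```bash
python3 go.py .533 .016 .25 15.4
```

Run:
```python
from rig import env
import cv2,pickle
s=env.snapshot("wrist");pickle.dump(s,open('wrist.pkl','wb'));print(s["K"],s["R"],s["t"])
cv2.imwrite('pics/w0.png',cv2.resize(s["pixels"][:,:,::-1],(800,600),interpolation=cv2.INTER_CUBIC))
```

```text
[-0.0047 -0.0067 -0.0001] [ 0.    0.03 -0.01] 1.85
[[297.31863964   0.         257.51957673]
 [  0.         297.31863964 185.7482446 ]
 [  0.           0.           1.        ]] [[ 2.66099006e-01 -9.63945693e-01 -1.41844580e-04]
 [-9.11824883e-01 -2.51758686e-01  3.24334621e-01]
 [-3.12676671e-01 -8.61757829e-02 -9.45942405e-01]] [-0.13313796  0.4513324   0.54967432]
```

View pics/w0.png

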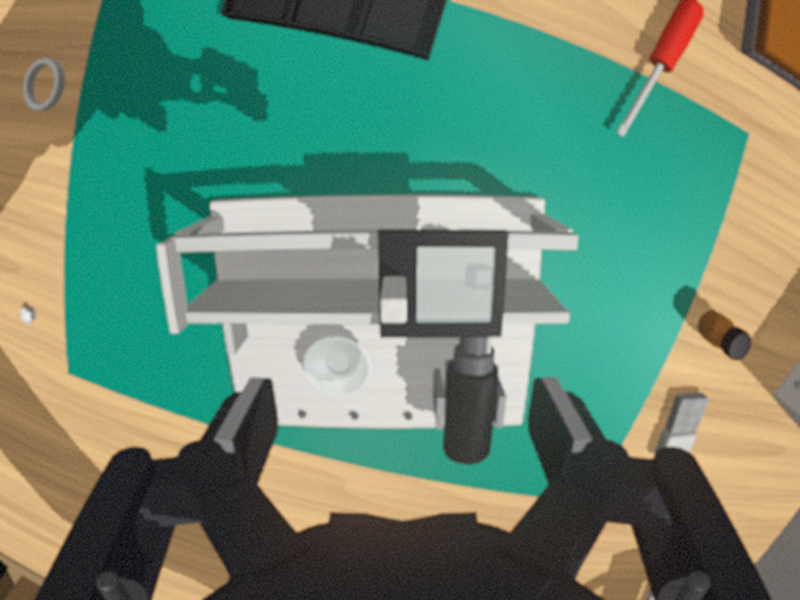

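Create fit2.py:
```python
import numpy as np,pickle
from scipy.optimize import least_squares
s=pickle.load(open('wrist.pkl','rb'))
F=[(-170,215,12,0,243,425),(-170,-60,12,0,524,428),(45,-60,12,0,544,198),(45,215,12,0,211,200),
(35,48,100,1,378,230),(35,-32,100,1,507,232),(-35,-32,100,1,502,336),(-35,48,100,1,379,333),(0,38,142,1,394,308),(-7,0,55,0,479,275)]
def res(p):
    x,y,a,c=p;o=[]
    for X,Y,Z,k,u,v in F:
        Y=Y+k*c*1000
        W=np.array([x+(X*np.cos(a)-Y*np.sin(a))/1e3,y+(X*np.sin(a)+Y*np.cos(a))/1e3,Z/1e3])
        q=s["R"]@W+s["t"];r=np.hypot(q[0],q[1]);th=np.arctan2(r,q[2]);f=s["K"][0,0]
        o+=[f*th*q[0]/r+s["K"][0,2]-((u+.5)/1.5625-.5),f*th*q[1]/r+s["K"][1,2]-((v+.5)/1.5625-.5)]
    return o
r=least_squares(res,[.55,-.04,.27,.02],loss='soft_l1')
print(r.x,np.degrees(r.x[2]));print(np.round(np.array(res(r.x)).reshape(-1,2),1).tolist())
x,y,a,c=r.x;R=np.array([[np.cos(a),-np.sin(a)],[np.sin(a),np.cos(a)]])
for n,p in dict(post=(0,38+c*1e3),posthome=(0,178),head=(-7,0)).items():print(n,R@np.array(p)/1e3+[x,y])
```

```bash
python3 fit2.py
```

```text
[ 0.54672455 -0.04519178  0.27242056  0.02295613] 15.608548078285835
[[-0.8, -1.9], [-0.6, -2.7], [1.6, -0.2], [-0.6, 0.7], [-0.4, 0.0], [1.3, -0.9], [-0.2, -0.1], [0.4, 2.4], [-0.5, 1.3], [0.6, -0.1]]
post [0.53032348 0.01351643]
posthome [0.49883125 0.12624401]
head [ 0.53998269 -0.04707523]
```

Emit:
shift_gripper(plan=[[0, 0, 0, 0, 0, 0]], jaw=0.05)

```text
t: 2.02
eef_pos: [0.5395, 0.0108, 0.2501]
orientation: [180.0, -0.0, 15.3]
ft_force: [-0.2, -0.1, -0.6]
width: 0.0703
grasp_force: 0.0
```

```bash
python3 go.py .5315 .0145 .130 15.5
```

```text
[-0.0067 -0.0057  0.1201] [ 0.01 -0.   -0.15] 2.025
```

To row units: 0.12 m is 1.2, 0.105 m is 1.05.

Emit:
shift_gripper(plan=[[-0.067, -0.057, 0.3, 0, 0, 0], [-0.067, -0.057, 0.7, 0, 0, 0], [-0.067, -0.057, 1.05, 0, 0, 0], [-0.067, -0.057, 1.2, 0, 0, 0], [-0.067, -0.057, 1.2, 0, 0, 0]])

```text
t: 2.65
eef_pos: [0.5318, 0.0152, 0.1298]
orientation: [-180.0, 0.1, 15.4]
ft_force: [0.6, -0.0, -0.0]
width: 0.0499
grasp_force: 0.0
```

Emit:
shift_gripper(plan=[[0, 0, 0, 0, 0, 0], [0, 0, 0, 0, 0, 0], [0, 0, 0, 0, 0, 0], [0, 0, 0, 0, 0, 0], [0, 0, 0, 0, 0, 0]], jaw=0, clamp_n=40)

```text
t: 3.28
eef_pos: [0.5323, 0.0154, 0.1312]
orientation: [179.9, -0.1, 15.4]
ft_force: [-0.8, -1.2, 6.3]
width: 0.0134
grasp_force: 40.3
```

To row units: -0.113 m is -1.13, -0.11 m is -1.1.

Emit:
shift_gripper(plan=[[0, -0.1, 0, 0, 0, 0], [0, -0.3, 0, 0, 0, 0], [0, -0.5, 0, 0, 0, 0], [0, -0.7, 0, 0, 0, 0], [0, -0.85, 0, 0, 0, 0], [0, -0.97, 0, 0, 0, 0], [0, -1.05, 0, 0, 0, 0], [0, -1.1, 0, 0, 0, 0], [0, -1.13, 0, 0, 0, 0], [0, -1.13, 0, 0, 0, 0]])

```text
t: 4.53
eef_pos: [0.502, 0.1247, 0.1311]
orientation: [180.0, -0.1, 15.5]
ft_force: [-2.0, 0.6, 7.0]
width: 0.0134
grasp_force: 40.6
```

```bash
python3 go.py .500 .1275 .130 15.5
```

```text
[-0.0012 -0.0032  0.0011] [ 0.02 -0.1  -0.05] 4.525
```

Emit:
shift_gripper(plan=[[0, -0.02, 0, 0, 0, 0], [0, -0.03, 0, 0, 0, 0], [0, -0.04, 0, 0, 0, 0], [0, -0.04, 0, 0, 0, 0]])

```text
t: 5.03
eef_pos: [0.501, 0.1283, 0.1311]
orientation: [180.0, -0.1, 15.4]
ft_force: [-1.9, -2.1, 7.2]
width: 0.0137
grasp_force: 40.5
```

Emit:
shift_gripper(plan=[[0, -0.01, 0, 0, 0, 0], [0, -0.02, 0, 0, 0, 0], [0, -0.02, 0, 0, 0, 0]])

```text
t: 5.4
eef_pos: [0.501, 0.1286, 0.1311]
orientation: [179.8, -0.1, 15.5]
ft_force: [1.1, -18.1, 6.1]
width: 0.0133
grasp_force: 40.7
```

Emit:
shift_gripper(plan=[[0, 0, 0, 0, 0, 0], [0, 0, 0, 0, 0, 0], [0, 0, 0, 0, 0, 0]], jaw=0.055)

```text
t: 5.78
eef_pos: [0.5002, 0.1304, 0.1301]
orientation: [180.0, -0.0, 15.4]
ft_force: [-0.1, 0.4, -0.1]
width: 0.0553
grasp_force: 0.0
```

Emit:
shift_gripper(plan=[[0, 0.02, -0.3, 0, 0, 0], [0, 0.02, -0.7, 0, 0, 0], [0, 0.1, -1, 0, 0, 0], [0, 0.5, -1, 0, 0, 0], [0, 1, -1, 0, 0, 0], [0, 1.4, -1, 0, 0, 0], [0, 1.65, -1, 0, 0, 0], [0, 1.78, -1, 0, 0, 0], [0, 1.78, -1, 0, 0, 0], [0, 1.78, -1, 0, 0, 0]])

```text
t: 7.02
eef_pos: [0.5473, -0.0405, 0.23]
orientation: [-180.0, 0.0, 15.5]
ft_force: [0.2, 0.4, 0.0]
width: 0.0549
grasp_force: 0.0
```

```bash
python3 - <<'E'
from rig import env
import cv2,pickle
from go import delta
s=env.snapshot("wrist");pickle.dump(s,open('wrist2.pkl','wb'))
cv2.imwrite('pics/w1.png',cv2.resize(s["pixels"][80:260,110:380,::-1],None,fx=2.9,fy=2.9,interpolation=cv2.INTER_CUBIC))
delta([.5425,-.0445,.15],15.5)
E
```

```text
[-0.0057  0.0027  0.08  ] [-0.    0.01 -0.01] 7.075
```

View pics/w1.png

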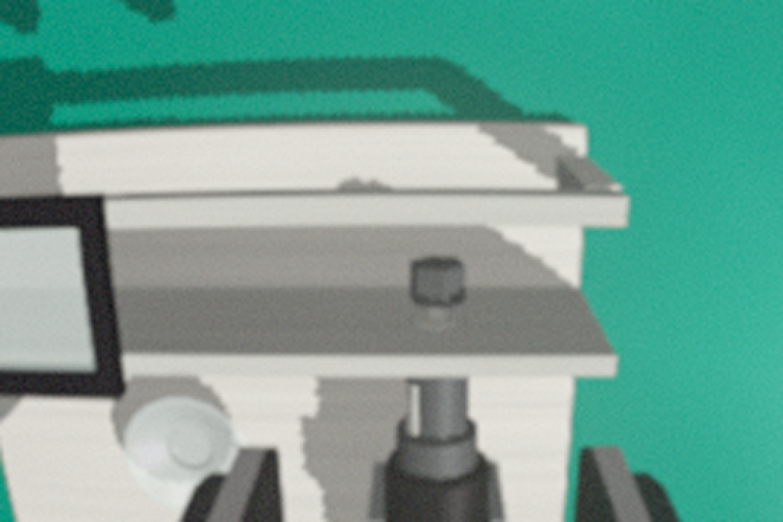

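The gap is clear. The bolt head is at crop (437,282), the rear rail's inner edge at v≈225, and the bracket's back edge at v≈354.

Run:
```python
import numpy as np,pickle
s=pickle.load(open('wrist2.pkl','rb'))
def ray(u,v,z):
    p=np.array([(u+.5)/2.9-.5+110,(v+.5)/2.9-.5+80])-s["K"][:2,2];r=np.hypot(*p);th=r/s["K"][0,0]
    d=s["R"].T@np.array([np.sin(th)*p[0]/r,np.sin(th)*p[1]/r,np.cos(th)]);c=-s["R"].T@s["t"]
    return c+d*(z-c[2])/d[2]
a=np.radians(15.5);R=np.array([[np.cos(a),np.sin(a)],[-np.sin(a),np.cos(a)]])
o=np.array([.501,.1286])-R.T@[0,.178]
print(o)
for n,q in dict(rail=(437,225,.09),brk=(437,354,.09),headc=(437,282,.060),far=(437,259,.065),near=(437,288,.065),l=(411,282,.055),r=(464,282,.055)).items():
    w=ray(*q);print(n,w,np.round(1e3*R@(w[:2]-o),1))
```

```text
[ 0.54856843 -0.04292622]
rail [ 0.56690748 -0.03778836  0.09      ] [19.   0.1]
brk [ 0.52495305 -0.04957293  0.09      ] [-24.5  -0.1]
headc [ 0.53998853 -0.04561641  0.06      ] [-9.  -0.3]
far [ 0.5495272 -0.042893   0.065    ] [ 0.9 -0.2]
near [ 0.53934247 -0.04575249  0.065     ] [-9.6 -0.3]
l [ 0.53598773 -0.03699201  0.055     ] [-10.5   9.1]
r [ 0.54113768 -0.05551505  0.055     ] [-10.5 -10.1]
```

To row units: 0.175 m is 1.75, -0.0064 m is -0.064.

Emit:
shift_gripper(plan=[[-0.064, 0.027, 0.2, 0, 0, 0], [-0.064, 0.027, 0.6, 0, 0, 0], [-0.064, 0.027, 0.9, 0, 0, 0], [-0.064, 0.027, 1.1, 0, 0, 0], [-0.064, 0.027, 1.3, 0, 0, 0], [-0.064, 0.027, 1.5, 0, 0, 0], [-0.064, 0.027, 1.65, 0, 0, 0], [-0.064, 0.027, 1.75, 0, 0, 0], [-0.064, 0.027, 1.75, 0, 0, 0]])

```text
t: 8.2
eef_pos: [0.542, -0.0455, 0.0546]
orientation: [-180.0, 0.0, 15.4]
ft_force: [-0.1, -0.1, -0.7]
width: 0.055
grasp_force: 0.0
```

Emit:
shift_gripper(plan=[[0, 0, 0, 0, 0, 0], [0, 0, 0, 0, 0, 0], [0, 0, 0, 0, 0, 0], [0, 0, 0, 0, 0, 0], [0, 0, 0, 0, 0, 0], [0, 0, 0, 0, 0, 0], [0, 0, 0, 0, 0, 0], [0, 0, 0, 0, 0, 0]], jaw=0, clamp_n=35)

```text
t: 9.2
eef_pos: [0.5422, -0.0452, 0.0557]
orientation: [-180.0, -0.0, 15.4]
ft_force: [-0.9, 5.7, 4.4]
width: 0.0188
grasp_force: 34.0
```

Emit:
shift_gripper(plan=[[0, 0, 0, 0, 0, 0], [0, 0, 0, 0, 0, 0], [0, 0, 0, 0, 0, 0], [0, 0, 0, 0, 0, 0], [0, 0, 0, 0, 0, 0], [0, 0, 0, 0, 0, 0], [0, 0, 0, 0, 0, 0], [0, 0, 0, 0, 0, 0]])

```text
t: 10.2
eef_pos: [0.5422, -0.0452, 0.0557]
orientation: [-180.0, -0.0, 15.4]
ft_force: [-0.8, 6.4, 4.5]
width: 0.0186
grasp_force: 34.0
```

Run:
```python
from rig import env
import cv2
s=env.snapshot("wrist")
cv2.imwrite('pics/w2.png',cv2.resize(s["pixels"][:,:,::-1],(800,600),interpolation=cv2.INTER_CUBIC))
```

```text
(no output)
```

View pics/w2.png

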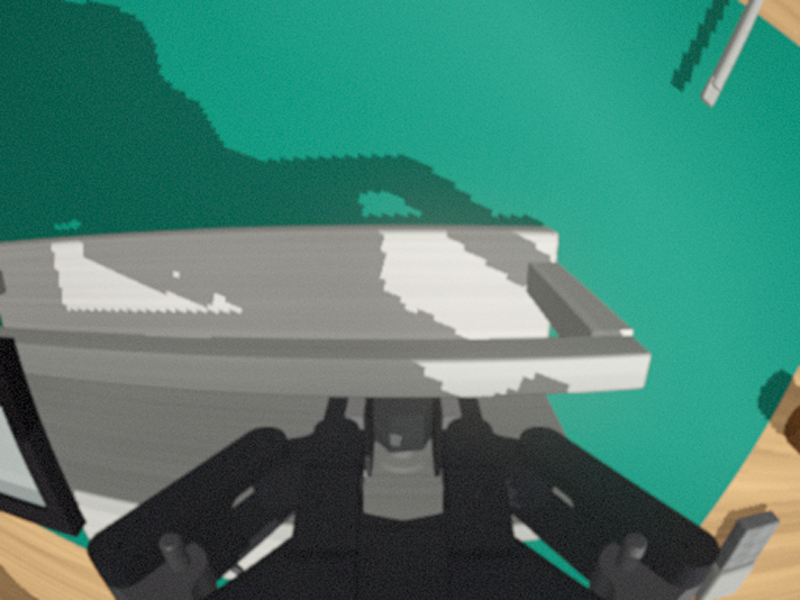

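The head sits between the pads at (403,430), at width 18.6 mm and 34 N. I'll check that it has actually stopped turning and that the carriage is home.

Create snap.py:
```python
import sys,pickle
from rig import env
s=env.read_state();w=env.snapshot("wrist")["pixels"];pickle.dump((s["width"],s["ft_force"],w),open(sys.argv[1],'wb'))
```

```bash
python3 snap.py a.pkl
```

```text
(no output)
```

Emit:
shift_gripper(plan=[[0, 0, 0, 0, 0, 0], [0, 0, 0, 0, 0, 0], [0, 0, 0, 0, 0, 0], [0, 0, 0, 0, 0, 0], [0, 0, 0, 0, 0, 0], [0, 0, 0, 0, 0, 0], [0, 0, 0, 0, 0, 0], [0, 0, 0, 0, 0, 0], [0, 0, 0, 0, 0, 0], [0, 0, 0, 0, 0, 0]], clamp_n=38)

```text
t: 11.55
eef_pos: [0.5422, -0.0452, 0.0557]
orientation: [-180.0, -0.0, 15.4]
ft_force: [-0.6, 5.2, 4.3]
width: 0.0185
grasp_force: 36.9
```

```bash
python3 snap.py b.pkl
```

Run:
```python
import pickle,numpy as np,cv2
a,b=[pickle.load(open(f,'rb')) for f in('a.pkl','b.pkl')]
d=np.abs(cv2.GaussianBlur(a[2],(3,3),0).astype(int)-cv2.GaussianBlur(b[2],(3,3),0))
print(a[0],b[0],a[1],b[1],d[258:300,240:278].mean(),d[258:300,240:278].max(),d[100:140,100:300].mean(),d[100:140,100:300].max())
from rig import env
s=env.snapshot("top")["pixels"][165:285,180:330,::-1]
cv2.imwrite('pics/top2.png',cv2.resize(s,None,fx=5,fy=5,interpolation=cv2.INTER_CUBIC))
```

```text
0.018566837029527793 0.018469378335544955 [-0.35608533  6.22297429  3.75647904] [-0.6316938   5.22751296  4.30967023] 1.1359649122807018 6 1.3920416666666666 12
```

View pics/top2.png

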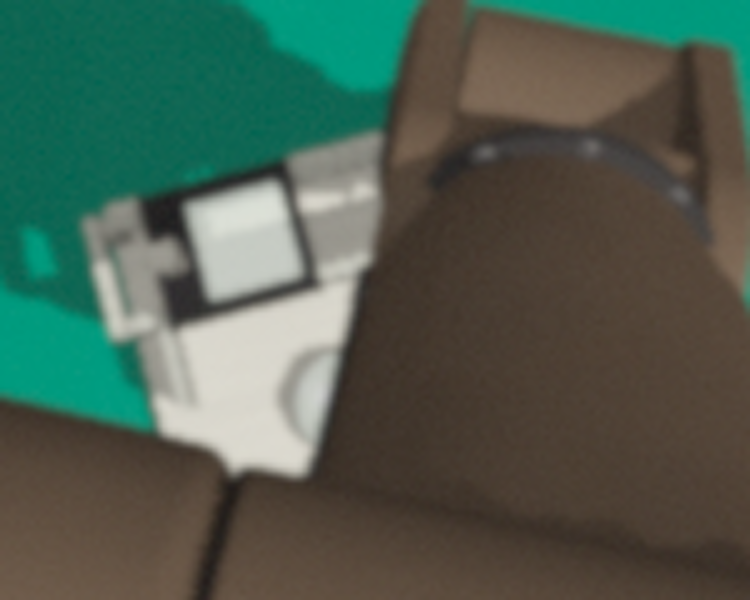

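The carriage (plate at about (230,245)) is up against the end stop at the left. The head's image patch doesn't change beyond noise over 1.3 s, so the bolt is held still.

```bash
python3 -c "
from rig import env
print(env.close_job())"
```

```text
the job is handed in; nothing more can be done
None
```

The job is handed in: the carriage is at its end stop and the bolt head is gripped at about 37 N with no visible turning over 1.3 s; the hand-in returned no verdict.

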